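# Collect the coin tins and hold up the heaviest

### The job

Move the three closed coin tins from the packing machine's steel catch tray into the cork-lined tray, standing each one up and setting it down without dropping it, and heft each as you go. Once all three stand released in the cork-lined tray, pick the heaviest up again and finish while holding it in the gripper, upright and still, about 20 cm above the bench, with the other two left standing in the cork-lined tray. Leave the medal, the caliper and the magnifying glass where they lie.

Things in the scene. Friction and masses are not known exactly. Their poses are not given: they have to be found in the camera images.
- tin_1_center (a point): One of three closed round tins, alike to the eye: green, brass lid and foot rim, 54 mm diameter, 62 mm tall, lid firm, contents cannot shift. This point is its centre, 31 mm above its underside; z is its axis. One of the three outweighs each other one by at least 200 g; each weighs 0.15 to 0.65 kg. Starts standing in the catch tray, 20 mm or more clear of the next tin.
- tin_2_center (a point): One of three closed round tins, alike to the eye: green, brass lid and foot rim, 54 mm diameter, 62 mm tall, lid firm, contents cannot shift. This point is its centre, 31 mm above its underside; z is its axis. One of the three outweighs each other one by at least 200 g; each weighs 0.15 to 0.65 kg. Starts standing in the catch tray, 20 mm or more clear of the next tin.
- tin_3_center (a point): One of three closed round tins, alike to the eye: green, brass lid and foot rim, 54 mm diameter, 62 mm tall, lid firm, contents cannot shift. This point is its centre, 31 mm above its underside; z is its axis. One of the three outweighs each other one by at least 200 g; each weighs 0.15 to 0.65 kg. Starts standing in the catch tray, 20 mm or more clear of the next tin.
- catch_tray: Fixed open steel tray, 168 (x) by 308 mm (y) outside, walls 4 mm thick, 16 mm high, inner floor 4 mm above the bench; origin on the bench under its centre. The tins stand in a row along its y. The grey machine (300 x 240 mm, with hopper 240 mm tall) stands off its -y end, front 225 mm from the origin; its chute slopes over the -y wall to 150 mm from the origin, 30 to 65 mm high.
- cork_tray: Blue tin tray lined with cork, fixed, empty at the start. Outside 168 mm (x) by 308 mm (y), inside 160 by 300 mm, walls 4 mm thick and 18 mm high, top of the cork 8 mm above the bench. Origin on the bench under the tray's centre; x across, y along, z up. Room for the three tins in a row along y.
- medal: Bronze medal lying flat, 60 mm diameter, 5 mm thick, loose; origin at the centre of its underside. Leave alone.
- caliper: Steel vernier caliper lying flat, loose: 235 mm long along its x, jaws reaching 60 mm to -y near its -x end, at most 8 mm thick; origin under the middle of its beam. Leave alone.
- magnifier: Magnifying glass lying flat, loose: brass-rimmed lens 92 mm across, dark horn handle to -x ending 160 mm from the origin, 18 mm thick; origin under the lens centre. Leave alone.
Mind the look-alikes: they are no part of the job. Leave any black, orange or pink look-alike of the part that bears tin_3_center alone.

How it is judged:
On the way:
1. all three tins stand upright in the cork-lined tray, released (x of tin_1_center in the frame of cork_tray between -0.06 and 0.06 m and y of tin_1_center in the frame of cork_tray between -0.13 and 0.13 m and z of each of tin_1_center, tin_2_center, tin_3_center in the frame of cork_tray below 0.048 m and angle between each of tin_1_center, tin_2_center, tin_3_center's own z axis and vertical below 0.2 rad and contact force between each of tin_1, tin_2, tin_3 and the fingers below 0.1 N and linear speed of each of tin_1, tin_2, tin_3 below 0.05 m/s and x of tin_2_center in the frame of cork_tray between -0.06 and 0.06 m and y of tin_2_center in the frame of cork_tray between -0.13 and 0.13 m and x of tin_3_center in the frame of cork_tray between -0.06 and 0.06 m and y of tin_3_center in the frame of cork_tray between -0.13 and 0.13 m), for 0.2 s.
At the end, for the whole second after the job is handed in: The heaviest tin is held by the fingers alone, still, within 17 degrees of upright, its centre 15 to 40 cm above the bench; the other two stand upright (within 11 degrees), untouched and at rest on the cork of the cork-lined tray, each pressing on it with under 3.4 N (neither is the heavy one) (((height (world z) of tin_1_center between 0.15 and 0.4 m and angle between tin_1_center's own z axis and vertical below 0.3 rad and linear speed of tin_1 below 0.05 m/s and contact force between tin_1 and the fingers above 1 N and contact force between tin_1 and cork_tray below 0.1 N and contact force between tin_1 and catch_tray below 0.1 N and contact force between tin_1 and medal below 0.1 N and contact force between tin_1 and caliper below 0.1 N and contact force between tin_1 and magnifier below 0.1 N and contact force between tin_1 and tin_2 below 0.1 N and contact force between tin_1 and tin_3 below 0.1 N and (x of tin_2_center in the frame of cork_tray between -0.06 and 0.06 m and y of tin_2_center in the frame of cork_tray between -0.13 and 0.13 m and z of tin_2_center in the frame of cork_tray below 0.048 m and angle between tin_2_center's own z axis and vertical below 0.2 rad and contact force between tin_2 and the fingers below 0.1 N and linear speed of tin_2 below 0.05 m/s and contact force between tin_2 and cork_tray below 3.4 N) and (x of tin_3_center in the frame of cork_tray between -0.06 and 0.06 m and y of tin_3_center in the frame of cork_tray between -0.13 and 0.13 m and z of tin_3_center in the frame of cork_tray below 0.048 m and angle between tin_3_center's own z axis and vertical below 0.2 rad and contact force between tin_3 and the fingers below 0.1 N and linear speed of tin_3 below 0.05 m/s and contact force between tin_3 and cork_tray below 3.4 N)) or (height (world z) of tin_2_center between 0.15 and 0.4 m and angle between tin_2_center's own z axis and vertical below 0.3 rad and linear speed of tin_2 below 0.05 m/s and contact force between tin_2 and the fingers above 1 N and contact force between tin_2 and cork_tray below 0.1 N and contact force between tin_2 and catch_tray below 0.1 N and contact force between tin_2 and medal below 0.1 N and contact force between tin_2 and caliper below 0.1 N and contact force between tin_2 and magnifier below 0.1 N and contact force between tin_2 and tin_1 below 0.1 N and contact force between tin_2 and tin_3 below 0.1 N and (x of tin_1_center in the frame of cork_tray between -0.06 and 0.06 m and y of tin_1_center in the frame of cork_tray between -0.13 and 0.13 m and z of tin_1_center in the frame of cork_tray below 0.048 m and angle between tin_1_center's own z axis and vertical below 0.2 rad and contact force between tin_1 and the fingers below 0.1 N and linear speed of tin_1 below 0.05 m/s and contact force between tin_1 and cork_tray below 3.4 N) and (x of tin_3_center in the frame of cork_tray between -0.06 and 0.06 m and y of tin_3_center in the frame of cork_tray between -0.13 and 0.13 m and z of tin_3_center in the frame of cork_tray below 0.048 m and angle between tin_3_center's own z axis and vertical below 0.2 rad and contact force between tin_3 and the fingers below 0.1 N and linear speed of tin_3 below 0.05 m/s and contact force between tin_3 and cork_tray below 3.4 N)) or (height (world z) of tin_3_center between 0.15 and 0.4 m and angle between tin_3_center's own z axis and vertical below 0.3 rad and linear speed of tin_3 below 0.05 m/s and contact force between tin_3 and the fingers above 1 N and contact force between tin_3 and cork_tray below 0.1 N and contact force between tin_3 and catch_tray below 0.1 N and contact force between tin_3 and medal below 0.1 N and contact force between tin_3 and caliper below 0.1 N and contact force between tin_3 and magnifier below 0.1 N and contact force between tin_3 and tin_1 below 0.1 N and contact force between tin_3 and tin_2 below 0.1 N and (x of tin_1_center in the frame of cork_tray between -0.06 and 0.06 m and y of tin_1_center in the frame of cork_tray between -0.13 and 0.13 m and z of tin_1_center in the frame of cork_tray below 0.048 m and angle between tin_1_center's own z axis and vertical below 0.2 rad and contact force between tin_1 and the fingers below 0.1 N and linear speed of tin_1 below 0.05 m/s and contact force between tin_1 and cork_tray below 3.4 N) and (x of tin_2_center in the frame of cork_tray between -0.06 and 0.06 m and y of tin_2_center in the frame of cork_tray between -0.13 and 0.13 m and z of tin_2_center in the frame of cork_tray below 0.048 m and angle between tin_2_center's own z axis and vertical below 0.2 rad and contact force between tin_2 and the fingers below 0.1 N and linear speed of tin_2 below 0.05 m/s and contact force between tin_2 and cork_tray below 3.4 N)))); the arm keeps its last pose, push and grip.
It fails at once if a tin is dropped or flung: it moves faster than 0.7 m/s with no finger on it (a fall of about 25 mm) ((linear speed of tin_1 above 0.7 m/s and contact force between tin_1 and the fingers below 0.1 N) or (linear speed of tin_2 above 0.7 m/s and contact force between tin_2 and the fingers below 0.1 N) or (linear speed of tin_3 above 0.7 m/s and contact force between tin_3 and the fingers below 0.1 N)).
It fails at once if the medal, the caliper or the magnifying glass is moved by more than 20 mm (distance of any of medal, caliper, magnifier from where it was at the start of the episode above 0.02 m).
It also fails if it takes over 72 s, if anything falls off the work surface, if the arm or the gripper's body presses on something with over 40 N, if the wrist force passes 120 N, or if a joint passes its speed limit or range.

### The arm

A 7-joint arm with a two-finger parallel gripper is mounted at the origin on the work surface. World frame = base frame: x ahead of the robot, y to its left, z up, the work surface at z = 0. Lengths are in m, angles in rad, forces in N, time in s.
With the tool pointing down it reaches from about 0.35 to 0.9 m from the base axis. Payload 8.1 kg.
Tool frame: the origin (TCP) lies midway between the tips of the shut fingers; the grasp point (between the pads) lies 19 mm behind it (arm.hold_point_z is the distance from the TCP to the grasp point, in m); z points along the fingers, y is the direction in which the jaws open and shut (so a half turn about z gives the same grasp; the last joint's range is limited). The gripper opens to 92 mm and grips with 3 to 60 N. Pads are 19 mm wide; open, the fingers measure 130 mm over their backs; the gripper's body (75 mm by 190 mm) begins 47 mm behind the grasp point.
Start: joints at [-1.368, 0.434, 0.025, 1.573, -0.012, 1.134, -0.075], TCP at [0.188, 0.596, 0.227] pointing down, gripper open.
Joint ranges: [-2.62, 2.62], [-0.44, 2.09], [-1.27, 1.32], [0.08, 2.57], [-1.32, 4.46], [0.12, 2], [-2.74, 2.74]. Speed limits (rad/s): [2.22, 2.22, 3.01, 3.01, 3.14, 3.14, 3.14].

### API

Orientations are given as a rotation vector (axis times angle).
In Python, from cell import arm gives the robot as it stands.
- The arm moves only by the shell command python3 -m pendant 'ROWS' [FORCE]. ROWS is JSON, a list of rows, each a list of 3 entries, a list of its own where there are three numbers: the shift along the tool's x, y, z in m, then the turn, a rotation vector about the tool's x, y, z in degrees, then the finger opening in m, from 0 to 0.0918. A call has 1 to 10 rows; each row shifts and turns the commanded pose from where the row before left it, along the tool's axes as they then stand; what a row does not reach is not made up. A row lasts 1/8 s, in which the tool goes at most 62.5 mm and 10.7 degrees, less where a joint would pass 70% of its speed; a pose out of reach is approached as far as the arm can. A call with a gripper value outside its range is refused whole. The fingers move at their own pace and stop on an object; FORCE is the grip in N (left out, the last holds). Time passes only in rows, so rows that do not move let the fingers close. It gives the time, the measured TCP pose, the force and the opening at its end, in the units of the state.
- arm.observe(): the state, without advancing time (a new reading comes with each control period).
- arm.get_image(name): name is "side" or "top" or "wrist"; returns (picture, depth): 384x512x3 uint8, red, green, blue; 384x512 float32, m along the optical axis (not along the pixel's ray), 0 where there is no reading.
- arm.camera_params(name): a dict with "fovy" (degrees; the focal length in pixels is half the picture's height over the tangent of half this angle, whatever the lens; pixels are square), "cx", "cy" (the principal point, pixels), "rvec" (rotation vector, rad) and "tvec" (3), from world to camera coordinates, as OpenCV has them; the wrist camera has in their place "mount" (4x4, takes a point from camera to tool coordinates, whose origin is the TCP and whose axes are the flange's). Camera axes: x right, y down, z forward; pixel columns grow to the right and rows downward; lengths in m; the calibration is good to about 2 mm. The wrist camera is an equidistant fisheye: a pixel r from the principal point sees the ray r / f radians off the axis. A picture is of the moment at which its call begins: read the wrist's pose just before it. camera_params takes no time and is no camera call.
- arm.sign_off(): hands the job in, once; it reports no verdict.
Trained networks look in the newest picture that a camera, given by its name, has taken for a name from the list of things; names that differ only in an ending like _2 or _b are one class to them, and where a whole thing is asked for, a point or a joint stands for the part that bears it (a point fixed in the world has none). Each returns a list of dicts, best first, with "conf" (0 to 1); they miss things now and then, are a little off and sometimes report something else, mostly with a low value. They report only what shows in the picture. A call takes as long as a camera call. They do not tell look-alikes from the thing itself.
- arm.look_for(camera, label): "rect" ([centre column, centre row, width, height] in pixels, round what is visible of it).
- arm.masks_of(camera, label): "pixels" (384x512 bool, what is visible of it) and "rect" ([centre column, centre row, width, height] in pixels, round what is visible of it).
The state is a dict: "clock": time; "joints": joint angles; "dq": joint speeds; "joint_efforts": joint torques, N m; "position": TCP position; "ee_rot": TCP orientation; "force": force on the tool from outside, world axes, zero at the start; "ft_torque": the same for the moment, N m; "width": opening from 0.0 (shut) to 1.0 (fully open).
Only numpy, scipy, OpenCV 4.12 (cv2) and the standard library are available. Lean on these libraries where they do the work, as an engineer would, in place of code of your own. Each camera call takes 0.05 s, during which the arm holds its last target.

## Working session

There is one attempt and no reset: what is moved stays moved. The work goes in short steps, Python scripts to look and compute and a shell command to move; the robot and the scene stay as the last step left them, time stands still between calls to the robot, and variables do not carry over. Pictures are saved under pics/ and viewed, and the job is handed in when it is done.

```bash
ls; mkdir -p pics; python3 - <<'E'
from cell import arm
import cv2
o=arm.observe(); print(o)
for n in("side","top","wrist"):
    im,d=arm.get_image(n); cv2.imwrite(f"pics/{n}0.png",im[:,:,::-1]); print(n,arm.camera_params(n))
E
```

```text
pics
{'clock': 0.0, 'joints': array([-1.36758868,  0.43518641,  0.02499152,  1.57411802, -0.0116209 ,
        1.13396281, -0.07509749]), 'dq': array([-1.59425468e-03, -1.18341662e-05,  2.78770441e-04,  3.81311321e-04,
        2.27790928e-03,  1.19125502e-05, -1.96126698e-03]), 'joint_efforts': array([ 9.03204091e-04, -6.67865109e+01,  9.85586755e-01, -3.14461291e+01,
       -6.04044367e-02,  4.23753331e-02,  1.91403788e-04]), 'position': array([0.18806958, 0.59549823, 0.22595979]), 'ee_rot': array([-4.78620327e-01, -3.10481159e+00,  2.39626429e-03]), 'force': array([-0.34826949, -0.31646027,  0.0621883 ]), 'ft_torque': array([0.05661146, 0.01402733, 0.05890818]), 'width': 0.9961355918651288}
side {'fovy': 44.67930408863845, 'cx': 256.1809047574066, 'cy': 184.1994175548802, 'rvec': array([ 2.41932879, -0.50635438,  0.19602272]), 'tvec': array([-0.50037191,  0.14152195,  1.16930123])}
top {'fovy': 56.549585843007144, 'cx': 258.0499278567778, 'cy': 187.55105757323096, 'rvec': array([ 2.10410625, -2.15790256,  0.23196469]), 'tvec': array([-0.05214423,  0.53481088,  0.78491937])}
wrist {'fovy': 65.70646984690485, 'cx': 255.8372428754831, 'cy': 191.43400637574885, 'mount': array([[ 1.31587191e-03, -9.50350569e-01, -3.11178509e-01,
         8.45829271e-02],
       [ 9.99999134e-01,  1.23886091e-03,  4.45141918e-04,
         4.53962097e-04],
       [-3.75339862e-05, -3.11178825e-01,  9.50351376e-01,
        -1.57733980e-01],
       [ 0.00000000e+00,  0.00000000e+00,  0.00000000e+00,
         1.00000000e+00]])}
```

View pics/side0.png

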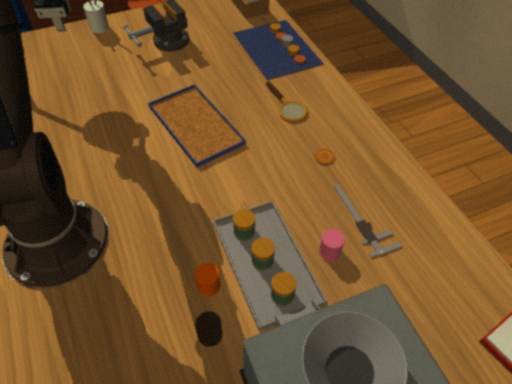

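View pics/top0.png

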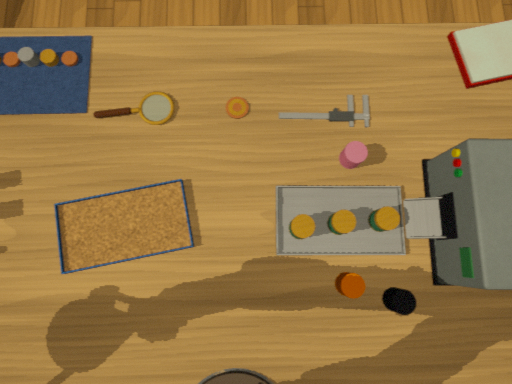

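View pics/wrist0.png

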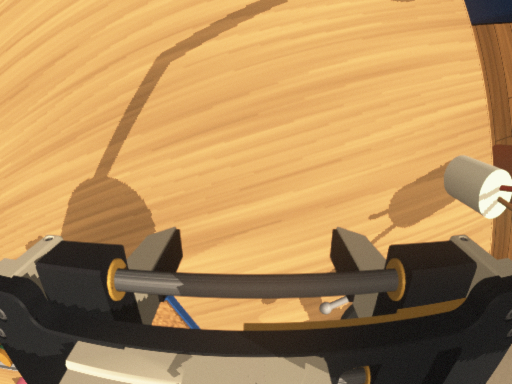

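Top view: three green tins with brass lids stand in the catch tray at about (302,226), (343,222) and (386,218). The look-alikes are outside it: pink (354,154), orange (351,285), black (400,300). The three in the tray match the description (green with a brass lid). Next I'll measure and take an enlarged crop.

```bash
cat > h.py <<'E'
from cell import arm
import cv2, numpy as np
from scipy.spatial.transform import Rotation as R
def f_of(p): return 192/np.tan(np.radians(p['fovy']/2))
def cloud(n,d):
    p=arm.camera_params(n); f=f_of(p); v,u=np.mgrid[0:384,0:512]
    c=np.stack([(u-p['cx'])/f*d,(v-p['cy'])/f*d,d],-1)
    Rm=R.from_rotvec(p['rvec']).as_matrix()
    return (c-p['tvec'])@Rm
def st():
    o=arm.observe(); M=R.from_rotvec(o['ee_rot']).as_matrix()
    print('t',round(o['clock'],3),'pos',o['position'].round(4),'F',o['force'].round(2),'w',round(o['width']*91.8,1))
    print(M.round(4).tolist()); return o,M
E
python3 - <<'E'
from h import *
st()
im,d=arm.get_image("top"); P=cloud("top",d)
for lab in("tin_1_center","cork_tray","catch_tray","medal","caliper","magnifier"):
    for m in arm.masks_of("top",lab):
        k=m['pixels']&(d>0); q=P[k]
        s=[lab,round(m['conf'],2),np.round(m['rect']).tolist(),im[k].mean(0).round().tolist()]
        if lab[:3]=='tin':
            zt=np.percentile(q[:,2],95); t=q[q[:,2]>zt-.006]
            c,r=cv2.minEnclosingCircle(t[:,:2].astype(np.float32)); print(*s,'top',zt.round(4),np.round(c,4),round(r,4),t[:,:2].mean(0).round(4))
        else:
            (c,sz,a)=cv2.minAreaRect(q[:,:2].astype(np.float32)); print(*s,np.round(c,4),np.round(sz,4),round(a,2),np.percentile(q[:,2],[5,50,95]).round(4))
cv2.imwrite("pics/crop1.png",cv2.resize(im[140:320,260:450],None,fx=3,fy=3)[:,:,::-1])
E
```

```text
t 0.15 pos [0.1881 0.5956 0.2261] F [-0.44 -0.53 -0.16] w 91.7
[[-0.9536, 0.3012, -0.0002], [0.3012, 0.9536, -0.0011], [-0.0001, -0.0012, -1.0]]
tin_1_center 0.63 [383.0, 220.0, 33.0, 25.0] [143.0, 114.0, 36.0] top 0.0693 [ 0.4541 -0.3606] 0.028 [ 0.4534 -0.3596]
cork_tray 0.81 [125.0, 227.0, 138.0, 92.0] [155.0, 117.0, 64.0] [0.4584 0.2605] [0.1765 0.3188] 10.35 [0.0058 0.0085 0.0173]
catch_tray 0.83 [391.0, 213.0, 241.0, 148.0] [117.0, 115.0, 97.0] [ 0.4979 -0.3568] [0.4979 0.381 ] 84.32 [0.0031 0.0662 0.1919]
medal 0.87 [238.0, 106.0, 27.0, 20.0] [171.0, 114.0, 38.0] [ 0.755  -0.0178] [0.059  0.0563] 48.47 [0.0028 0.0061 0.0087]
caliper 0.55 [324.0, 111.0, 92.0, 32.0] [129.0, 121.0, 103.0] [ 0.7445 -0.2441] [0.2353 0.0847] 88.59 [0.0038 0.0071 0.0101]
magnifier 0.72 [134.0, 111.0, 76.0, 29.0] [146.0, 122.0, 73.0] [0.737  0.2347] [0.0881 0.1898] 22.42 [0.0061 0.0094 0.0179]
```

View pics/crop1.png

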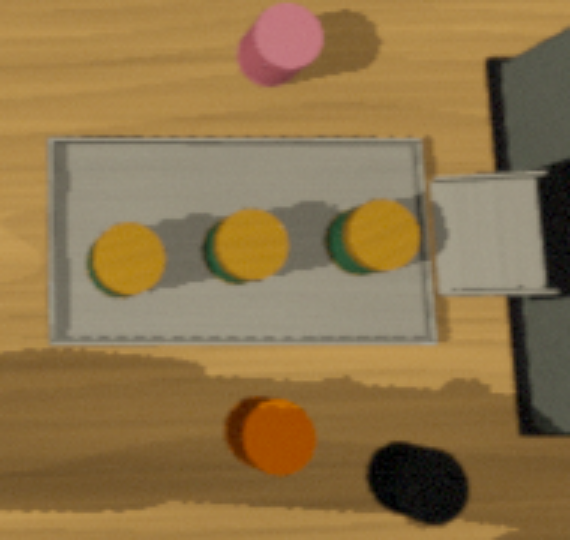

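The crop confirms three green tins with yellow brass lids in the tray. Pink, orange and black stand outside it. The network found only one of the three, so I'll segment the lids by height inside the tray.

```bash
python3 - <<'E'
from h import *
im,d=arm.get_image("top"); P=cloud("top",d)
k=((P[...,2]>.058)&(P[...,2]<.078)).astype(np.uint8); k[:,400:]=k[:,400:]; 
n,l,s,c=cv2.connectedComponentsWithStats(k)
for i in range(1,n):
    if s[i,4]<150: continue
    q=P[l==i]; cc,r=cv2.minEnclosingCircle(q[:,:2].astype(np.float32))
    print(c[i].round(),s[i,4],np.median(q[:,2]).round(4),np.round(cc,4),round(r,4),q[:,:2].mean(0).round(4),im[l==i].mean(0).round())
ims,ds=arm.get_image("side"); Q=cloud("side",ds)
print('side')
k=((Q[...,2]>.058)&(Q[...,2]<.078)).astype(np.uint8)
n,l,s,c=cv2.connectedComponentsWithStats(k)
for i in range(1,n):
    if s[i,4]<150 or s[i,4]>1500: continue
    q=Q[l==i]; cc,r=cv2.minEnclosingCircle(q[:,:2].astype(np.float32))
    print(c[i].round(),s[i,4],np.median(q[:,2]).round(4),np.round(cc,4),round(r,4),q[:,:2].mean(0).round(4))
# cork tray rect from masks: rim
for n,PP,dd in(("top",P,d),("side",Q,ds)):
  for lab in("cork_tray",):
    for m in arm.masks_of(n,lab):
        q=PP[m['pixels']]; q=q[np.abs(q[:,2]-.012)<.01]; print(n,lab,m['conf'],cv2.minAreaRect(q[:,:2].astype(np.float32)))
# catch tray by gray pixels in side/top 
b=(np.abs(P[...,0]-.45)<.16)&(P[...,1]>-.47)&(P[...,1]<-.05)&(P[...,2]<.022)
g=(im.max(-1).astype(int)-im.min(-1)<25)&b
q=P[g&(d>0)][:,:2]; print(cv2.minAreaRect(q.astype(np.float32)))
E
```

```text
[356. 152.] 401 0.0631 [ 0.6134 -0.301 ] 0.0278 [ 0.6128 -0.3002] [190. 118. 122.]
[442. 220.] 730 0.0671 [ 0.4507 -0.4913] 0.1484 [ 0.4471 -0.4833] [85. 83. 71.]
[387. 218.] 467 0.0672 [ 0.4537 -0.3597] 0.0276 [ 0.4534 -0.3589] [170. 126.  30.]
[344. 221.] 463 0.0671 [ 0.4489 -0.2591] 0.0275 [ 0.4484 -0.2583] [172. 127.  32.]
[303. 226.] 465 0.0671 [ 0.4405 -0.165 ] 0.0274 [ 0.4404 -0.1645] [174. 129.  33.]
[353. 285.] 500 0.0633 [ 0.3069 -0.269 ] 0.0276 [ 0.3066 -0.2686] [160.  78.   1.]
[404. 302.] 517 0.0634 [ 0.2691 -0.3788] 0.0281 [ 0.2688 -0.3782] [21. 18. 15.]
side
[155.  33.] 253 0.0701 [0.4778 0.6754] 0.1076 [0.4628 0.6759]
[244. 219.] 358 0.0658 [ 0.4408 -0.1655] 0.0293 [ 0.4397 -0.1673]
[ 56. 244.] 475 0.0681 [ 0.0012 -0.0202] 0.081 [ 0.0115 -0.0602]
[333. 239.] 366 0.0622 [ 0.6131 -0.3009] 0.0286 [ 0.6127 -0.3019]
[263. 248.] 397 0.066 [ 0.4489 -0.2594] 0.0279 [ 0.4479 -0.2613]
[207. 274.] 420 0.0621 [ 0.3069 -0.2691] 0.028 [ 0.3062 -0.2706]
[284. 284.] 467 0.0662 [ 0.4541 -0.3606] 0.0283 [ 0.4527 -0.362 ]
[208. 324.] 520 0.0619 [ 0.2688 -0.3796] 0.028 [ 0.2685 -0.3803]
top cork_tray 0.62 ((0.46003907918930054, 0.25700581073760986), (0.17305538058280945, 0.3090019226074219), 10.166364669799805)
side cork_tray 0.65 ((0.45679202675819397, 0.2626922130584717), (0.17096473276615143, 0.3292141258716583), 10.243315696716309)
((0.41681528091430664, -0.25976651906967163), (0.3060202896595001, 0.24400430917739868), 88.19757080078125)
```

```bash
python3 -m pendant '[[[0,0,0],[0,0,10.4],0.0918],[[0,0,0],[0,0,10.4],0.0918],[[0,0,0],[0,0,10.4],0.0918],[[0,0,0],[0,0,10.4],0.0918],[[0,0,0],[0,0,10.4],0.0918],[[0,0,0],[0,0,10.4],0.0918],[[0,0,0],[0,0,10.1],0.0918],[[0,0,0],[0,0,0],0.0918]]' 30; python3 -c "
from h import *; st()"
```

```text
clock: 1.7
position: [0.188, 0.5961, 0.2267]
ee_rot: [2.22, 2.222, 0.0]
force: [-0.1, 0.4, 0.2]
width: 1.001
t 1.7 pos [0.188  0.5961 0.2267] F [-0.05  0.39  0.19] w 91.9
[[-0.0008, 1.0, 0.0003], [1.0, 0.0008, -0.0], [-0.0, 0.0003, -1.0]]
```

```bash
python3 -m pendant '[[[-0.048,0.036,0],[0,0,0],0.0918],[[-0.048,0.036,0],[0,0,0],0.0918],[[-0.048,0.036,0],[0,0,0],0.0918],[[-0.048,0.036,0],[0,0,0],0.0918],[[-0.048,0.036,0],[0,0,0],0.0918],[[-0.048,0.036,0],[0,0,0],0.0918],[[-0.048,0.036,0],[0,0,0],0.0918],[[-0.055,0,0],[0,0,0],0.0918],[[-0.055,0,0],[0,0,0],0.0918],[[-0.055,0,0],[0,0,0],0.0918]]'; python3 -m pendant '[[[-0.055,0,0],[0,0,0],0.0918],[[-0.055,0,0],[0,0,0],0.0918],[[-0.055,0,0],[0,0,0],0.0918],[[-0.055,0,0],[0,0,0],0.0918],[[-0.03,0,0.02],[0,0,0],0.0918],[[0,0,0],[0,0,0],0.0918]]'; python3 -c "
from h import *; st()"
```

```text
clock: 2.95
position: [0.4399, 0.0931, 0.227]
ee_rot: [2.216, 2.226, 0.001]
force: [1.1, -0.5, 1.4]
width: 1.003
clock: 3.7
position: [0.4387, -0.1574, 0.206]
ee_rot: [-2.222, -2.22, 0.003]
force: [-0.3, 0.1, -0.4]
width: 0.997
t 3.7 pos [ 0.4387 -0.1574  0.206 ] F [-0.25  0.06 -0.43] w 91.5
[[0.0008, 1.0, -0.0016], [1.0, -0.0008, -0.0008], [-0.0008, -0.0016, -1.0]]
```

```bash
python3 -m pendant '[[[-0.007,0.001,0.03],[0,0,0],0.0918],[[0,0,0.04],[0,0,0],0.0918],[[0,0,0.04],[0,0,0],0.0918],[[0,0,0.03],[0,0,0],0.0918],[[0,0,0.02],[0,0,0],0.0918],[[0,0,0.018],[0,0,0],0.0918],[[0,0,0],[0,0,0],0.0918]]'; python3 - <<'E'
from h import *
st()
for n in("side","wrist"):
    im,d=arm.get_image(n); cv2.imwrite(f"pics/{n}1.png",im[:,:,::-1])
E
```

```text
clock: 4.58
position: [0.4406, -0.1607, 0.0281]
ee_rot: [-2.216, -2.223, 0.0]
force: [-0.2, -0.7, 0.3]
width: 1.001
t 4.575 pos [ 0.4406 -0.1607  0.0281] F [-0.21 -0.68  0.32] w 91.9
[[-0.0033, 1.0, -0.0018], [1.0, 0.0033, 0.0013], [0.0013, -0.0018, -1.0]]
```

View pics/wrist1.png

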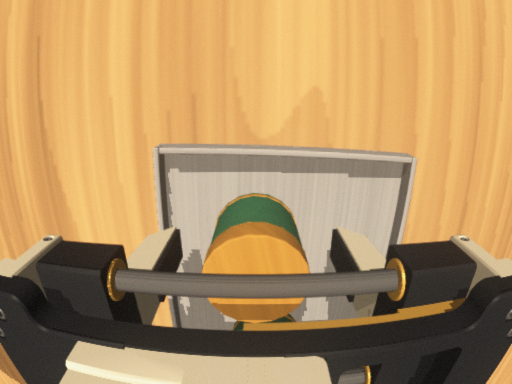

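View pics/side1.png

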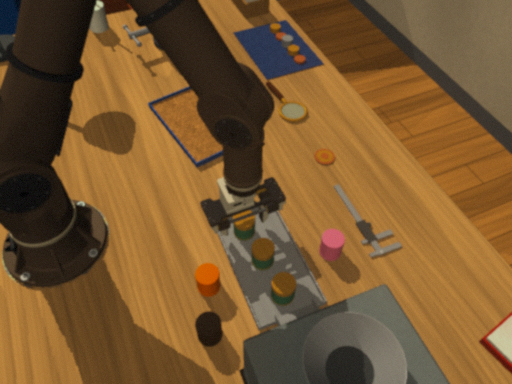

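The wrist view shows the tin centred between the pads, at about column 255. It sits about 4 mm off in y, so I'll nudge and close.

```bash
python3 -m pendant '[[[-0.004,0,0],[0,0,0],0.0918],[[0,0,0],[0,0,0],0.045],[[0,0,0],[0,0,0],0.045],[[0,0,0],[0,0,0],0.045],[[0,0,0],[0,0,0],0.045],[[0,0,0],[0,0,0],0.045]]' 30; python3 -c "
from h import *; st()"
```

```text
clock: 5.42
position: [0.4409, -0.1661, 0.0287]
ee_rot: [2.222, 2.221, 0.0]
force: [-0.3, -0.5, 0.3]
width: 0.585
t 5.425 pos [ 0.4409 -0.1661  0.0287] F [-0.26 -0.51  0.31] w 53.7
[[0.0003, 1.0, 0.0001], [1.0, -0.0003, 0.0001], [0.0001, 0.0001, -1.0]]
```

Gripped at 53.7 mm, which matches the 54 mm diameter. Now lift and heft.

```bash
python3 -m pendant '[[[0,0,-0.01],[0,0,0],0.045],[[0,0,-0.03],[0,0,0],0.045],[[0,0,-0.04],[0,0,0],0.045],[[0,0,-0.03],[0,0,0],0.045],[[0,0,-0.01],[0,0,0],0.045],[[0,0,0],[0,0,0],0.045],[[0,0,0],[0,0,0],0.045]]'; cat > heft.py <<'E'
from h import *
a=[]
for i in range(6):
    arm.get_image("side"); a.append(arm.observe()['force'])
print('heft',np.mean(a,0).round(2),np.std(a,0).round(2)); st()
E
python3 heft.py
```

```text
clock: 6.3
position: [0.44, -0.1657, 0.1476]
ee_rot: [-2.221, -2.22, 0.002]
force: [-0.1, -0.3, -5.2]
width: 0.587
heft [ 0.12 -0.26 -5.79] [0.44 0.53 0.36]
t 6.6 pos [ 0.4406 -0.1662  0.1483] F [ 0.45 -1.25 -5.91] w 53.6
[[0.0007, 1.0, -0.0009], [1.0, -0.0007, -0.0], [-0.0, -0.0009, -1.0]]
```

About 5.8 N (0.59 kg), likely the heavy one. I'll carry it to the +y slot of the cork tray at (0.444, 0.343).

```bash
python3 -m pendant '[[[0.02,0,0],[0,0,0],0.045],[[0.05,0,0],[0,0,0],0.045],[[0.06,0,0],[0,0,0],0.045],[[0.06,0,0],[0,0,0],0.045],[[0.06,0,0],[0,0,0],0.045],[[0.06,0.003,0],[0,0,0],0.045],[[0.06,0,0],[0,0,0],0.045],[[0.06,0,0],[0,0,0],0.045],[[0.05,0,0],[0,0,0],0.045],[[0.029,0,0],[0,0,0],0.045]]'; python3 -m pendant '[[[0,0,0],[0,0,0],0.045],[[0,0,0.04],[0,0,0],0.045],[[0,0,0.035],[0,0,0],0.045],[[0,0,0.015],[0,0,0],0.045],[[0,0,0],[0,0,0],0.045]]'; python3 - <<'E'
from h import *
st()
for n in("side","wrist"):
    im,d=arm.get_image(n); cv2.imwrite(f"pics/{n}2.png",im[:,:,::-1])
E
```

```text
clock: 7.85
position: [0.4432, 0.3462, 0.1481]
ee_rot: [-2.218, -2.224, 0.0]
force: [0.8, -1.3, -6.6]
width: 0.583
clock: 8.48
position: [0.444, 0.342, 0.0583]
ee_rot: [2.223, 2.22, -0.003]
force: [0.4, 0.1, -5.7]
width: 0.581
t 8.475 pos [0.444  0.342  0.0583] F [ 0.39  0.13 -5.7 ] w 53.3
[[0.0014, 1.0, -0.001], [1.0, -0.0014, -0.0014], [-0.0014, -0.001, -1.0]]
```

View pics/wrist2.png

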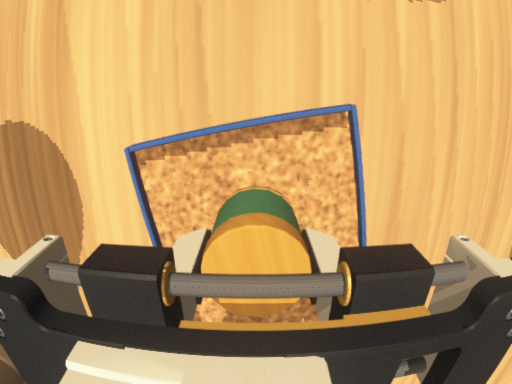

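View pics/side2.png

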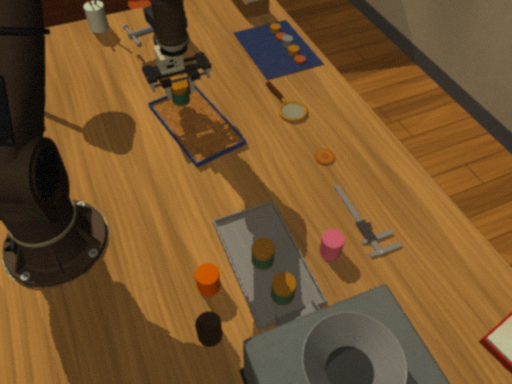

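Wrist view: the tin, at about (256,245), is centred between the tray's side walls with room to the +y wall. Now lower it.

```bash
python3 -m pendant '[[[0,0,0.013],[0,0,0],0.045],[[0,0,0.008],[0,0,0],0.045],[[0,0,0.003],[0,0,0],0.045],[[0,0,0.001],[0,0,0],0.045],[[0,0,0],[0,0,0],0.045]]'; python3 -c "
from h import *; st()"
```

```text
clock: 9.2
position: [0.4442, 0.3429, 0.0338]
ee_rot: [2.222, 2.221, 0.0]
force: [0.7, 0.1, -5.9]
width: 0.587
t 9.2 pos [0.4442 0.3429 0.0338] F [ 0.66  0.07 -5.93] w 53.9
[[0.0005, 1.0, 0.0002], [1.0, -0.0005, 0.0001], [0.0001, 0.0002, -1.0]]
```

```bash
python3 -m pendant '[[[0,0,0.001],[0,0,0],0.045],[[0,0,0],[0,0,0],0.045]]'; python3 -m pendant '[[[0,0,0.001],[0,0,0],0.045],[[0,0,0],[0,0,0],0.045]]'; python3 -c "
from h import *; st()"
```

```text
clock: 9.45
position: [0.4441, 0.343, 0.0328]
ee_rot: [-2.222, -2.221, -0.0]
force: [-0.2, 0.7, -5.7]
width: 0.585
clock: 9.7
position: [0.4442, 0.343, 0.0327]
ee_rot: [-2.222, -2.22, -0.001]
force: [-4.4, -1.7, 8.5]
width: 0.588
t 9.7 pos [0.4442 0.343  0.0327] F [-4.36 -1.69  8.5 ] w 54.0
[[0.0006, 1.0, -0.0], [1.0, -0.0006, 0.0009], [0.0009, -0.0, -1.0]]
```

Contact confirmed: the force sign flipped to +8.5 N. Release, rise, and go to the middle tin B.

```bash
python3 -m pendant '[[[0,0,0],[0,0,0],0.0918],[[0,0,0],[0,0,0],0.0918],[[0,0,0],[0,0,0],0.0918],[[0,0,0],[0,0,0],0.0918],[[0,0,-0.02],[0,0,0],0.0918],[[0,0,-0.05],[0,0,0],0.0918],[[0,0,-0.05],[0,0,0],0.0918],[[-0.04,0,0],[0,0,0],0.0918],[[-0.06,0,0],[0,0,0],0.0918],[[-0.06,0,0],[0,0,0],0.0918]]'; python3 -m pendant '[[[-0.06,0,0],[0,0,0],0.0918],[[-0.06,0,0],[0,0,0],0.0918],[[-0.06,0,0],[0,0,0],0.0918],[[-0.06,0,0],[0,0,0],0.0918],[[-0.06,0,0],[0,0,0],0.0918],[[-0.06,0.004,0],[0,0,0],0.0918],[[-0.05,0,0],[0,0,0],0.0918],[[-0.032,0,0],[0,0,0],0.0918],[[0,0,0],[0,0,0],0.0918]]'; python3 - <<'E'
from h import *
st()
im,d=arm.get_image("side"); cv2.imwrite(f"pics/side3.png",im[:,:,::-1])
Q=cloud("side",d)
k=((Q[...,2]>.058)&(Q[...,2]<.080)).astype(np.uint8)
n,l,s,c=cv2.connectedComponentsWithStats(k)
for i in range(1,n):
    if s[i,4]<100 or s[i,4]>1500: continue
    q=Q[l==i]; cc,r=cv2.minEnclosingCircle(q[:,:2].astype(np.float32))
    print(c[i].round(),s[i,4],np.median(q[:,2]).round(4),np.round(cc,4),round(r,4))
E
```

```text
clock: 10.95
position: [0.4439, 0.1814, 0.1519]
ee_rot: [2.221, 2.222, 0.001]
force: [0.5, 0.1, -0.2]
width: 1.001
clock: 12.08
position: [0.4471, -0.2621, 0.1519]
ee_rot: [2.226, 2.215, -0.002]
force: [0.2, 1.0, -0.3]
width: 0.997
t 12.075 pos [ 0.4471 -0.2621  0.1519] F [ 0.2   0.95 -0.29] w 91.6
[[0.0051, 1.0, 0.0002], [1.0, -0.0051, -0.0017], [-0.0017, 0.0002, -1.0]]
[96. 14.] 111 0.0698 [0.297 0.889] 0.0355
[137.  34.] 178 0.0744 [0.3871 0.6848] 0.0678
[180.  93.] 212 0.069 [0.4429 0.3419] 0.0306
[ 56. 244.] 534 0.0689 [ 0.0011 -0.0209] 0.0815
[333. 239.] 362 0.0622 [ 0.6138 -0.3008] 0.0288
[263. 248.] 403 0.0658 [ 0.4485 -0.2597] 0.028
[207. 274.] 418 0.0621 [ 0.3062 -0.2697] 0.0287
[284. 284.] 473 0.0658 [ 0.4537 -0.3609] 0.0284
[208. 324.] 521 0.062 [ 0.2681 -0.3796] 0.0279
```

View pics/side3.png

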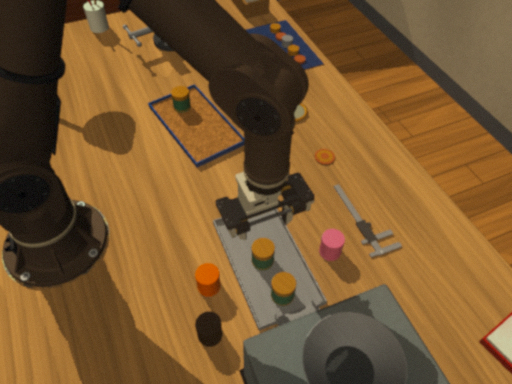

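Tin A stands at (180,93) in the cork tray, measured at (0.443, 0.342) with its top at 0.069. Descending on B.

```bash
python3 -m pendant '[[[0,0.001,0.03],[0,0,0],0.0918],[[0,0,0.04],[0,0,0],0.0918],[[0,0,0.03],[0,0,0],0.0918],[[0,0,0.015],[0,0,0],0.0918],[[0,0,0.009],[0,0,0],0.0918],[[0,0,0],[0,0,0],0.0918]]'; python3 -c "
from h import *; st()"
```

```text
clock: 12.88
position: [0.449, -0.2589, 0.0279]
ee_rot: [2.222, 2.221, 0.0]
force: [-0.2, 0.1, -0.4]
width: 0.998
t 12.875 pos [ 0.449  -0.2589  0.0279] F [-0.19  0.14 -0.41] w 91.6
[[0.0001, 1.0, 0.0001], [1.0, -0.0001, 0.0001], [0.0001, 0.0001, -1.0]]
```

```bash
python3 -m pendant '[[[0,0,0],[0,0,0],0.045],[[0,0,0],[0,0,0],0.045],[[0,0,0],[0,0,0],0.045],[[0,0,0],[0,0,0],0.045],[[0,0,0],[0,0,0],0.045]]' 30; python3 -m pendant '[[[0,0,-0.01],[0,0,0],0.045],[[0,0,-0.03],[0,0,0],0.045],[[0,0,-0.04],[0,0,0],0.045],[[0,0,-0.03],[0,0,0],0.045],[[0,0,-0.01],[0,0,0],0.045],[[0,0,0],[0,0,0],0.045],[[0,0,0],[0,0,0],0.045]]'; python3 heft.py
```

```text
clock: 13.5
position: [0.4489, -0.2591, 0.0279]
ee_rot: [2.222, 2.221, 0.0]
force: [-0.8, 1.4, 2.5]
width: 0.581
clock: 14.38
position: [0.4482, -0.2586, 0.1466]
ee_rot: [-2.221, -2.22, 0.001]
force: [0.2, 0.4, -2.8]
width: 0.584
heft [-0.25 -0.13 -2.3 ] [0.62 0.41 0.4 ]
t 14.675 pos [ 0.4485 -0.2591  0.1472] F [-1.21  0.16 -2.43] w 53.8
[[0.0007, 1.0, -0.0009], [1.0, -0.0007, 0.0002], [0.0002, -0.0009, -1.0]]
```

About 2.4 N, a light one. Place it in the middle slot at (0.459, 0.259).

```bash
python3 -m pendant '[[[0.025,0,0],[0,0,0],0.045],[[0.05,0,0],[0,0,0],0.045],[[0.06,0,0],[0,0,0],0.045],[[0.06,0,0],[0,0,0],0.045],[[0.06,0,0],[0,0,0],0.045],[[0.06,0.01,0],[0,0,0],0.045],[[0.06,0,0],[0,0,0],0.045],[[0.06,0,0],[0,0,0],0.045],[[0.05,0,0],[0,0,0],0.045],[[0.033,0,0],[0,0,0],0.045]]'; python3 -m pendant '[[[0,0,0],[0,0,0],0.045],[[0,0,0.04],[0,0,0],0.045],[[0,0,0.035],[0,0,0],0.045],[[0,0,0.02],[0,0,0],0.045],[[0,0,0.01],[0,0,0],0.045],[[0,0,0.006],[0,0,0],0.045],[[0,0,0],[0,0,0],0.045]]'; python3 -c "
from h import *; st()"
```

```text
clock: 15.92
position: [0.4585, 0.2618, 0.1474]
ee_rot: [-2.219, -2.224, -0.0]
force: [0.3, 0.4, -2.8]
width: 0.584
clock: 16.8
position: [0.4593, 0.2587, 0.037]
ee_rot: [2.222, 2.22, 0.001]
force: [-0.1, -0.1, -2.2]
width: 0.587
t 16.8 pos [0.4593 0.2587 0.037 ] F [-0.14 -0.09 -2.19] w 53.9
[[0.0008, 1.0, 0.0003], [1.0, -0.0008, 0.0002], [0.0002, 0.0003, -1.0]]
```

```bash
python3 -m pendant '[[[0,0,0.003],[0,0,0],0.045],[[0,0,0.001],[0,0,0],0.045],[[0,0,0],[0,0,0],0.045]]'; python3 -m pendant '[[[0,0,0.001],[0,0,0],0.045],[[0,0,0],[0,0,0],0.045]]'
```

```text
clock: 17.18
position: [0.459, 0.259, 0.0329]
ee_rot: [-2.222, -2.221, -0.0]
force: [-0.0, -0.8, -3.1]
width: 0.581
clock: 17.42
position: [0.4592, 0.259, 0.0319]
ee_rot: [-2.222, -2.221, -0.001]
force: [-0.1, 0.3, 0.5]
width: 0.586
```

Contact has taken the weight. Release and go to C at (0.4537, -0.360).

```bash
python3 -m pendant '[[[0,0,0],[0,0,0],0.0918],[[0,0,0],[0,0,0],0.0918],[[0,0,0],[0,0,0],0.0918],[[0,0,0],[0,0,0],0.0918],[[0,0,-0.02],[0,0,0],0.0918],[[0,0,-0.05],[0,0,0],0.0918],[[0,0,-0.05],[0,0,0],0.0918],[[-0.04,0,0],[0,0,0],0.0918],[[-0.06,0,0],[0,0,0],0.0918],[[-0.06,0,0],[0,0,0],0.0918]]'; python3 -m pendant '[[[-0.06,0,0],[0,0,0],0.0918],[[-0.06,0,0],[0,0,0],0.0918],[[-0.06,0,0],[0,0,0],0.0918],[[-0.06,-0.005,0],[0,0,0],0.0918],[[-0.06,0,0],[0,0,0],0.0918],[[-0.06,0,0],[0,0,0],0.0918],[[-0.05,0,0],[0,0,0],0.0918],[[-0.034,0,0],[0,0,0],0.0918],[[-0.015,0,0],[0,0,0],0.0918],[[0,0,0],[0,0,0],0.0918]]'; python3 - <<'E'
from h import *
st()
im,d=arm.get_image("side"); cv2.imwrite(f"pics/side4.png",im[:,:,::-1])
Q=cloud("side",d)
k=((Q[...,2]>.058)&(Q[...,2]<.080)).astype(np.uint8)
n,l,s,c=cv2.connectedComponentsWithStats(k)
for i in range(1,n):
    if s[i,4]<100 or s[i,4]>1500: continue
    q=Q[l==i]; cc,r=cv2.minEnclosingCircle(q[:,:2].astype(np.float32))
    print(c[i].round(),s[i,4],np.median(q[:,2]).round(4),np.round(cc,4),round(r,4))
E
```

```text
clock: 18.68
position: [0.4589, 0.0975, 0.152]
ee_rot: [2.22, 2.222, 0.001]
force: [0.9, -0.7, -0.1]
width: 1.002
clock: 19.92
position: [0.4535, -0.3602, 0.1515]
ee_rot: [-2.223, -2.22, 0.0]
force: [-0.4, 0.7, 0.1]
width: 0.999
t 19.925 pos [ 0.4535 -0.3602  0.1515] F [-0.38  0.65  0.13] w 91.7
[[0.0015, 1.0, -0.0004], [1.0, -0.0015, 0.0002], [0.0002, -0.0004, -1.0]]
[139.  36.] 149 0.0746 [0.4142 0.6625] 0.0546
[180.  93.] 207 0.0687 [0.4427 0.3424] 0.03
[194. 109.] 232 0.069 [0.4558 0.257 ] 0.0297
[ 51. 244.] 588 0.0685 [-0.0039 -0.0178] 0.0849
[207. 274.] 418 0.062 [ 0.3064 -0.2693] 0.0285
[284. 284.] 470 0.0659 [ 0.4538 -0.3604] 0.0281
[208. 324.] 519 0.0619 [ 0.2683 -0.3791] 0.0279
```

View pics/side4.png

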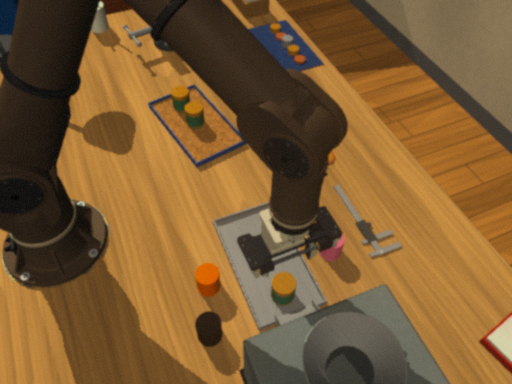

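A stands at (180,93), B at (194,109), and C is still at (284,284). Descend on C.

```bash
python3 -m pendant '[[[0,0,0.03],[0,0,0],0.0918],[[0,0,0.04],[0,0,0],0.0918],[[0,0,0.03],[0,0,0],0.0918],[[0,0,0.015],[0,0,0],0.0918],[[0,0,0.008],[0,0,0],0.0918],[[0,0,0],[0,0,0],0.0918]]'; python3 -m pendant '[[[0,0,0],[0,0,0],0.045],[[0,0,0],[0,0,0],0.045],[[0,0,0],[0,0,0],0.045],[[0,0,0],[0,0,0],0.045],[[0,0,0],[0,0,0],0.045]]' 30
```

```text
clock: 20.72
position: [0.4541, -0.3598, 0.029]
ee_rot: [2.221, 2.221, 0.0]
force: [-0.1, -0.0, 0.5]
width: 0.999
clock: 21.35
position: [0.4538, -0.3602, 0.0289]
ee_rot: [2.222, 2.221, 0.0]
force: [-0.1, 0.3, 2.0]
width: 0.586
```

```bash
python3 -m pendant '[[[0,0,-0.01],[0,0,0],0.045],[[0,0,-0.03],[0,0,0],0.045],[[0,0,-0.04],[0,0,0],0.045],[[0,0,-0.03],[0,0,0],0.045],[[0,0,-0.01],[0,0,0],0.045],[[0,0,0],[0,0,0],0.045],[[0,0,0],[0,0,0],0.045]]'; python3 heft.py
```

```text
clock: 22.22
position: [0.4532, -0.3594, 0.1475]
ee_rot: [-2.22, -2.22, 0.001]
force: [-0.4, 0.4, -2.3]
width: 0.585
heft [-0.32  0.04 -1.78] [0.42 0.37 0.56]
t 22.525 pos [ 0.4535 -0.36    0.1482] F [-0.68  0.03 -1.39] w 53.8
[[0.0006, 1.0, -0.0008], [1.0, -0.0006, 0.0003], [0.0003, -0.0008, -1.0]]
```

About 1.8 N, so tin A (5.8 N) is clearly the heaviest. Place C at (0.474, 0.175).

```bash
python3 -m pendant '[[[0.03,0,0],[0,0,0],0.045],[[0.06,0,0],[0,0,0],0.045],[[0.06,0,0],[0,0,0],0.045],[[0.06,0,0],[0,0,0],0.045],[[0.06,0.01,0],[0,0,0],0.045],[[0.06,0.01,0],[0,0,0],0.045],[[0.06,0,0],[0,0,0],0.045],[[0.06,0,0],[0,0,0],0.045],[[0.05,0,0],[0,0,0],0.045],[[0.035,0,0],[0,0,0],0.045]]'; python3 -m pendant '[[[0,0,0],[0,0,0],0.045],[[0,0,0.04],[0,0,0],0.045],[[0,0,0.035],[0,0,0],0.045],[[0,0,0.02],[0,0,0],0.045],[[0,0,0.01],[0,0,0],0.045],[[0,0,0.006],[0,0,0],0.045],[[0,0,0],[0,0,0],0.045]]'; python3 -m pendant '[[[0,0,0.003],[0,0,0],0.045],[[0,0,0.001],[0,0,0],0.045],[[0,0,0],[0,0,0],0.045]]'
```

```text
clock: 23.78
position: [0.4736, 0.1777, 0.1486]
ee_rot: [-2.219, -2.224, -0.001]
force: [0.8, 0.1, -2.0]
width: 0.579
clock: 24.65
position: [0.4743, 0.1747, 0.038]
ee_rot: [2.222, 2.22, 0.001]
force: [1.0, 0.8, -1.1]
width: 0.584
clock: 25.02
position: [0.4741, 0.175, 0.0339]
ee_rot: [2.222, 2.221, 0.0]
force: [-0.4, -0.7, -2.7]
width: 0.584
```

```bash
python3 -m pendant '[[[0,0,0.001],[0,0,0],0.045],[[0,0,0],[0,0,0],0.045]]'; python3 -c "
from h import *; st()"
```

```text
clock: 25.28
position: [0.4742, 0.175, 0.0328]
ee_rot: [2.222, 2.221, 0.001]
force: [0.4, 0.6, -0.7]
width: 0.583
t 25.275 pos [0.4742 0.175  0.0328] F [ 0.44  0.6  -0.66] w 53.5
[[0.0004, 1.0, 0.0003], [1.0, -0.0004, 0.0002], [0.0002, 0.0003, -1.0]]
```

```bash
python3 -m pendant '[[[0,0,0],[0,0,0],0.0918],[[0,0,0],[0,0,0],0.0918],[[0,0,0],[0,0,0],0.0918],[[0,0,0],[0,0,0],0.0918],[[0,0,-0.02],[0,0,0],0.0918],[[0,0,-0.05],[0,0,0],0.0918],[[0,0,-0.05],[0,0,0],0.0918],[[0,0,-0.04],[0,0,0],0.0918],[[0,0,0],[0,0,0],0.0918]]'; python3 -m pendant '[[[-0.05,0,0],[0,0,0],0.0918],[[-0.05,0,0],[0,0,0],0.0918],[[-0.05,0,0],[0,0,0],0.0918],[[0,0,0],[0,0,0],0.0918]]';  python3 - <<'E'
from h import *
st()
for n in("side","top"):
    im,d=arm.get_image(n); cv2.imwrite(f"pics/{n}5.png",im[:,:,::-1])
    Q=cloud(n,d)
    k=((Q[...,2]>.058)&(Q[...,2]<.080)&(Q[...,1]>.1)&(Q[...,1]<.42)).astype(np.uint8)
    nn,l,s,c=cv2.connectedComponentsWithStats(k)
    for i in range(1,nn):
        if s[i,4]<100 or s[i,4]>1500: continue
        q=Q[l==i]; cc,r=cv2.minEnclosingCircle(q[:,:2].astype(np.float32))
        print(n,c[i].round(),s[i,4],np.median(q[:,2]).round(4),np.round(cc,4),round(r,4))
E
```

```text
clock: 26.4
position: [0.4757, 0.1755, 0.1954]
ee_rot: [2.221, 2.22, 0.009]
force: [-0.4, 0.3, -0.8]
width: 0.997
clock: 26.9
position: [0.4731, 0.0209, 0.1923]
ee_rot: [2.229, 2.213, -0.002]
force: [0.4, 0.9, 0.4]
width: 1.002
t 26.9 pos [0.4731 0.0209 0.1923] F [0.39 0.92 0.39] w 92.0
[[0.0071, 1.0, -0.0007], [1.0, -0.0071, -0.0008], [-0.0008, -0.0007, -1.0]]
side [179.  92.] 175 0.0694 [0.4431 0.3441] 0.0318
side [213. 126.] 101 0.0686 [0.4815 0.1697] 0.0294
```

View pics/top5.png

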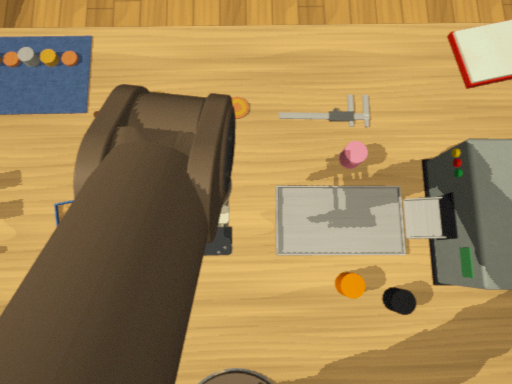

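View pics/side5.png

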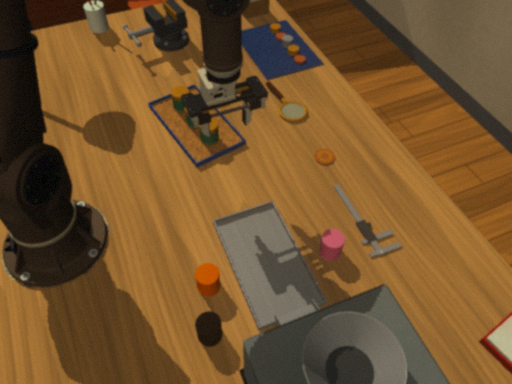

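The catch tray is empty. In the side view the three tins look upright in the cork tray, partly hidden by the arm. I'll go above A and check from there.

```bash
python3 -m pendant '[[[0.045,0,0],[0,0,0],0.0918],[[0.06,-0.01,0],[0,0,0],0.0918],[[0.06,-0.01,0],[0,0,0],0.0918],[[0.06,-0.01,0],[0,0,0],0.0918],[[0.06,0,0],[0,0,0],0.0918],[[0.033,0,0],[0,0,0],0.0918],[[0,0,0.02],[0,0,0],0.0918],[[0,0,0],[0,0,0],0.0918]]';  python3 - <<'E'
from h import *
st()
for n in("side","wrist"):
    im,d=arm.get_image(n); cv2.imwrite(f"pics/{n}6.png",im[:,:,::-1])
    if n=="wrist": continue
    Q=cloud(n,d)
    k=((Q[...,2]>.058)&(Q[...,2]<.080)&(Q[...,1]>.1)&(Q[...,1]<.42)).astype(np.uint8)
    nn,l,s,c=cv2.connectedComponentsWithStats(k)
    for i in range(1,nn):
        if s[i,4]<100 or s[i,4]>1500: continue
        q=Q[l==i]; cc,r=cv2.minEnclosingCircle(q[:,:2].astype(np.float32))
        print(n,c[i].round(),s[i,4],np.median(q[:,2]).round(4),np.round(cc,4),round(r,4))
E
```

```text
clock: 28.0
position: [0.4419, 0.3439, 0.1708]
ee_rot: [-2.218, -2.224, 0.006]
force: [-0.2, -1.2, 0.7]
width: 0.998
t 28.0 pos [0.4419 0.3439 0.1708] F [-0.23 -1.19  0.66] w 91.6
[[-0.0026, 1.0, -0.0028], [1.0, 0.0026, -0.0027], [-0.0027, -0.0028, -1.0]]
side [180.  93.] 213 0.0689 [0.4459 0.341 ] 0.0313
side [194. 109.] 227 0.0688 [0.459  0.2563] 0.0292
side [208. 125.] 248 0.0692 [0.4724 0.1736] 0.0295
```

View pics/wrist6.png

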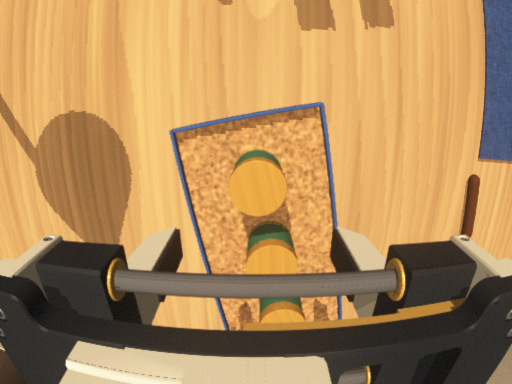

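View pics/side6.png

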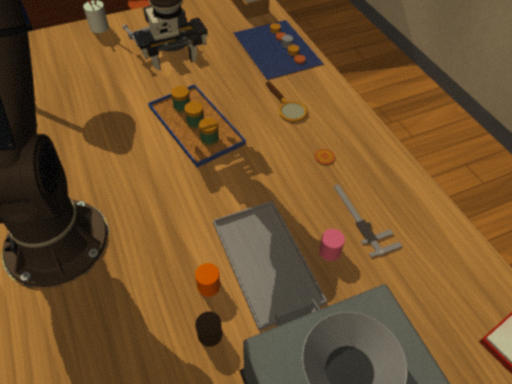

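All three stand upright with tops at 0.069: side view (180,93), (194,109), (208,125). A lies below the gripper. Descend on A and grip.

```bash
python3 -m pendant '[[[0,0,0.03],[0,0,0],0.0918],[[0,0,0.045],[0,0,0],0.0918],[[0,0,0.035],[0,0,0],0.0918],[[0,0,0.02],[0,0,0],0.0918],[[0,0,0.008],[0,0,0],0.0918],[[0,0,0],[0,0,0],0.0918]]'; python3 -m pendant '[[[0,0,0],[0,0,0],0.045],[[0,0,0],[0,0,0],0.045],[[0,0,0],[0,0,0],0.045],[[0,0,0],[0,0,0],0.045],[[0,0,0],[0,0,0],0.045]]' 30
```

```text
clock: 28.85
position: [0.4444, 0.343, 0.0352]
ee_rot: [-2.222, -2.22, -0.001]
force: [-0.8, 0.1, -0.1]
width: 1.0
clock: 29.48
position: [0.4441, 0.343, 0.0349]
ee_rot: [-2.222, -2.221, -0.0]
force: [-0.5, -0.1, 2.3]
width: 0.585
```

```bash
python3 -m pendant '[[[0,0,-0.01],[0,0,0],0.045],[[0,0,-0.03],[0,0,0],0.045],[[0,0,-0.045],[0,0,0],0.045],[[0,0,-0.04],[0,0,0],0.045],[[0,0,-0.025],[0,0,0],0.045],[[0,0,-0.01],[0,0,0],0.045],[[0,0,0],[0,0,0],0.045],[[0,0,0],[0,0,0],0.045],[[0,0,0],[0,0,0],0.045],[[0,0,0],[0,0,0],0.045]]'; python3 heft.py; python3 - <<'E'
from h import *
for n in("side","wrist"):
    im,d=arm.get_image(n); cv2.imwrite(f"pics/{n}7.png",im[:,:,::-1])
    if n=="wrist": continue
    Q=cloud(n,d)
    k=((Q[...,2]>.058)&(Q[...,2]<.080)&(Q[...,1]>.1)&(Q[...,1]<.42)).astype(np.uint8)
    nn,l,s,c=cv2.connectedComponentsWithStats(k)
    for i in range(1,nn):
        if s[i,4]<100 or s[i,4]>1500: continue
        q=Q[l==i]; cc,r=cv2.minEnclosingCircle(q[:,:2].astype(np.float32))
        print(n,c[i].round(),s[i,4],np.median(q[:,2]).round(4),np.round(cc,4),round(r,4))
    for lab in("medal","caliper","magnifier"):
        for m in arm.masks_of(n,lab): print(lab,np.round(m['rect']),round(m['conf'],2))
print(np.abs(arm.observe()['dq']).max())
E
```

```text
clock: 30.72
position: [0.4439, 0.3426, 0.1941]
ee_rot: [2.222, 2.221, -0.002]
force: [-0.5, 0.0, -6.4]
width: 0.586
heft [-0.19 -0.01 -5.89] [0.22 0.51 0.55]
t 31.025 pos [0.4441 0.3429 0.1947] F [-0.05  0.42 -6.05] w 53.7
[[0.0005, 1.0, 0.0], [1.0, -0.0005, -0.0], [-0.0, 0.0, -1.0]]
side [194. 109.] 232 0.0691 [0.4585 0.2568] 0.0297
side [208. 126.] 252 0.0692 [0.4764 0.1725] 0.0308
medal [322. 157.  17.  19.] 0.64
caliper [368. 220.  69.  72.] 0.86
magnifier [286. 104.  42.  41.] 0.56
0.0038124421195870973
```

View pics/side7.png

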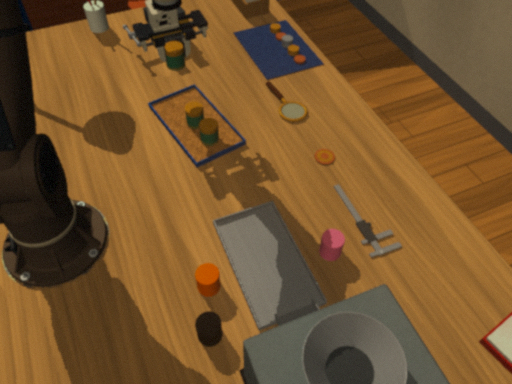

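View pics/wrist7.png

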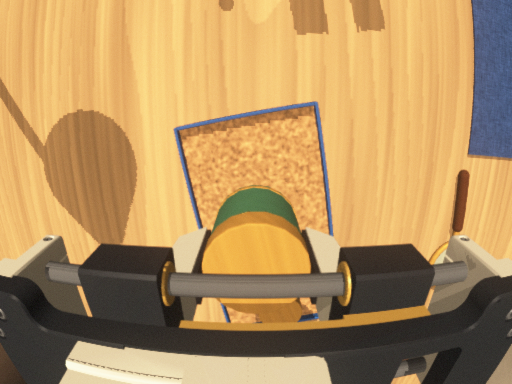

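The heavy tin is held upright at about (175,55) in the side view, with its centre near 0.199 m. The other two stand on the cork at (194,109) and (208,126). Handing in.

```bash
python3 -c "
from cell import arm; print(arm.sign_off())"
```

```text
the job is handed in; nothing more can be done
None
```

I moved all three tins from the catch tray to the cork-lined tray, set each down with the force showing contact or the weight nearly taken, and released it. Then I picked up the heaviest again and handed in while holding it, at 31 s on the clock.

- **Weights:** in the order I moved them, the tins hefted at about 5.8 N, 2.3 N and 1.8 N. The heaviest read 5.9 N when I picked it up again.
- **All three in the tray:** a side picture before the final pick-up showed the three upright, with lid tops at about 0.069 m, close to the 0.070 m expected.
- **At hand-in:** the heavy tin was upright and still at about 0.20 m, gripped at 53.7 mm. The other two stood released in the cork-lined tray.
- **Medal, caliper and magnifying glass:** by eye they lie in the last side picture where they did at the start. I did not measure how far they might have moved.

**What disagreed or failed:** the network found only one of the three tins in the top picture, so I located them by the height of their lids. The top camera was blocked by the arm for the later checks, so those rest on the side and wrist pictures. The side-view positions varied by a few millimetres between readings.

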